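Unbolt the drill jig

TASK

The drilling is done: release the leaf of the blue drill jig so that it springs open. With one fingertip hold the yellow spring safety catch down and, while it is held, push the bolt's black handle all the way back, away from the leaf, with the other finger; then let go so that the catch springs up again and locks the bolt in its drawn position. Press and push only: the loose workpiece under the leaf stays in its nest and the things lying round the jig stay where they are.

Things in the scene. Friction and masses are not known exactly. Their poses are not given: they have to be found in the camera images.
- jig: Blue drill jig screwed to the bench, 280 x 166 mm, up to 52 mm high. Origin: on the bench under the bolt's collar when the bolt is home; x points along the bolt to the leaf, y left, z up. In this frame (mm): base plate x -74..206, y -92..74, top z = 14; bolt and its rail x -68..75, y -14..14, up to z = 52; catch y -83..-18; handle y 11..52; leaf x 55..197.
- handle_grip (a point): Middle of the bolt's black side handle: round, 17 mm diameter, level along the jig's y from y = 11 to 52 mm, centre z = 44.5 mm. Bolt home: at (0, 34, 44.5) mm in the jig frame; moves with the bolt. Below it (y > 15) is only the base plate (z = 14), so a fingertip can stand on its leaf side and push it to the jig's -x. It is 46 mm from the home handle to the leaf.
- catch_pad (a point): Middle of the ribbed tread of the yellow catch: sprung plate, 80 mm along x (jig x -40..40), 53 wide, hinged at its outer edge (y -80, z 34 mm), inner edge 6 mm higher. At rest at (0, -42, 38) mm in the jig frame, 76 mm across the bolt from the handle's middle. A fingertip may press and slide anywhere along it. Pressed here it frees the bolt after 5 to 6 mm, stops at 12.5 mm; 3.5 to 7 N.
- leaf_edge (a point): Middle of the top front edge of the steel drill leaf (90 mm wide, with drill bushes; a staple on it stands 16 mm higher). Shut: at (55, 0, 36) mm in the jig frame. Sprung open it rises to about z = 75 mm (staple 90), turning about the rear hinge at jig x = 190 mm.
- bolt (a joint): Bolt travel in m: 0 = home over the leaf, grows along the jig's -x, end stop 0.036. Slides stiffly (3 N), stays where left. The catch's tooth blocks its collar at 0.0025 until the catch is pressed; then the collar rides over the tooth. Leaf comes free at 0.020; from 0.0315 on the released tooth springs up behind the collar and locks the bolt drawn.
- catch (a joint): Angle of the safety catch in rad: 0 = sprung up (locking), frees the bolt from about 0.14, 0.33 = stop. Springs back by itself, unless the collar of a half-drawn bolt stands over its tooth (then it stays at about 0.12).
- leaf (a joint): Angle of the drill leaf in rad: 0 = shut, 0.30 = sprung open. Its spring opens it as soon as the bolt is drawn from over its tongue.
- workpiece: Loose aluminium plate 80 x 124 x 11 mm lying in the nest under the leaf. Origin: centre of its underside.
- bracket: Loose finished aluminium angle bracket with a black screw, 30 x 34 x 40 mm, standing left of the jig (+y). Origin: centre of its underside.
- chuck_key: Loose steel drill chuck key, 68 x 76 x 15 mm, lying right of the jig (-y). Origin: centre of its underside.
- punch: Loose black centre punch, 10 x 110 x 10 mm, lying left of the jig. Origin: centre of its underside.
- hex_key: Loose black L-shaped hex key, 30 x 82 x 6 mm, lying right of the jig, beside the leaf. Origin: centre of its underside.

How it is judged:
On the way, in this order (a step that is already met when the one before it is completed fails the run):
1. the fingers hold the safety catch down while the bolt is still home (contact force between the fingers and catch above 0.5 N and value of joint catch above 0.13 rad and value of joint bolt below 0.005 m), for 0.1 s.
2. with the catch still held down by one finger, the other pushes the bolt back (contact force between the fingers and catch above 0.3 N and value of joint catch above 0.11 rad and contact force between the fingers and bolt above 0.3 N and value of joint bolt between 0.006 and 0.03 m), for 0.05 s.
At the end, for the whole second after the job is handed in: The bolt is drawn at least 30 mm, the safety catch has sprung up again behind its collar (under 0.03 rad), the leaf has sprung open (over 0.2 rad), the workpiece lies within 12 mm and the bracket, chuck key, centre punch and hex key within 20 mm of where they were (value of joint bolt above 0.03 m and value of joint catch below 0.03 rad and value of joint leaf above 0.2 rad and distance of workpiece from where it was at the start of the episode below 0.012 m and distance of each of bracket, chuck_key, punch, hex_key from where it was at the start of the episode below 0.02 m); the robot touches nothing.
It fails at once if the workpiece is lifted or shifted out of its nest (distance of workpiece from where it was at the start of the episode above 0.015 m).
It fails at once if the bracket, chuck key, centre punch or hex key is lifted, carried or knocked away (distance of any of bracket, chuck_key, punch, hex_key from where it was at the start of the episode above 0.025 m).
It also fails if it takes over 35 s, if anything falls off the work surface, if the arm or the gripper's body presses on something with over 40 N, if the wrist force passes 120 N, or if a joint passes its speed limit or range.

ROBOT

A 7-joint arm with a two-finger parallel gripper is mounted at the origin on a cart in front of the work surface, level with it; the furniture and walls round the work are solid. World frame = base frame: x ahead of the robot, y to its left, z up, the work surface at z = 0. Lengths are in m, angles in rad, forces in N, time in s.
With the tool pointing down it reaches from about 0.425 to 0.925 m from the base axis. Payload 6.8 kg.
Tool frame: the origin (TCP) lies at the very end of the fingers, on their centre line; the grasp point (between the pads) lies 19 mm behind it; z points along the fingers, y is the line along which they close (so a half turn about z gives the same grasp; the last joint's range is limited). The gripper opens to 85 mm and grips with 20 to 120 N. Pads are 22 mm wide; open, the fingers measure 114 mm over their backs; the gripper's body (76 mm by 85 mm) begins 54 mm behind the grasp point. The pads swing forward as they close: fully open they stand 13 mm farther back than shut.
Start: joints at [1.098, 0.477, 0.022, 1.555, -0.011, 1.109, -0.083], TCP at [0.241, -0.631, 0.231] pointing down, gripper open.
Joint ranges: [-2.96, 2.96], [-0.34, 2.1], [-1.41, 1.46], [0.24, 2.44], [-1.37, 4.51], [0.17, 1.92], [-2.96, 2.96]. Speed limits (rad/s): [2.39, 2.39, 3.14, 3.14, 3.14, 3.14, 3.14].

INTERFACE

Orientations are given as a unit quaternion [w, x, y, z].
In Python, from station import * gives the robot as it stands.
- The arm moves only by the tool jog_arm, never from a script. Its argument "moves" is one flat list of numbers, 7 for each row, row after row: the shift along the tool's x, y, z normalised to -1 to 1, where 1 is 20 mm, then the turn, a rotation vector about the tool's x, y, z normalised to -1 to 1, where 1 is 4 degrees, then the opening, from 0 (shut) to 1 (fully open). In form: [x, y, z, rx, ry, rz, claw, x, y, z, rx, ry, rz, claw, ...]. A call has exactly 8 rows; each row shifts and turns the commanded pose from where the row before left it, along the tool's axes as they then stand; what a row does not reach is not made up. A row lasts 1/12 s, in which the tool goes at most 41.7 mm and 7.16 degrees, less where a joint would pass 70% of its speed; a pose out of reach is approached as far as the arm can. A call with a number of a shift or a turn outside -1 to 1 is refused whole. A call with a gripper value outside its range is refused whole. The fingers move at their own pace and stop on an object; "grip_force" is the grip in N (left out, the last holds). Time passes only in rows, so rows that do not move let the fingers close, or fill a call up. It gives the time, the measured TCP pose, the force, the opening and the grip force at its end, in the units of the state.
- get_obs(): the state, without advancing time (a new reading comes with each control period).
- read_camera(name): name is "scene" or "top" or "wrist"; returns a dict with "color" (384x512x3 uint8, blue, green, red), "fx", "fy", "cx", "cy" (pixels), "rvec" (rotation vector, rad) and "tvec" (3), from world to camera coordinates, as OpenCV has them. Camera axes: x right, y down, z forward; pixel columns grow to the right and rows downward; lengths in m; the calibration is good to about 2 mm. A picture is of the moment at which its call begins. There is no depth.
- hand_in(): hands the job in; it is judged then, once.
The state is a dict: "t": time; "q": joint angles; "joint_vel": joint speeds; "joint_torque": joint torques, N m; "eef_pos": TCP position; "tool_rot": TCP orientation; "contact_force": force on the tool from outside, world axes, zero at the start; "torque": the same for the moment, N m; "gripper_width": opening from 0.0 (shut) to 1.0 (fully open); "grasp_force": force on a finger pad.
Only numpy, scipy, OpenCV 4.12 (cv2) and the standard library are available. Lean on these libraries where they do the work, as an engineer would, in place of code of your own. Each camera call takes 0.05 s, during which the arm holds its last target. There are 200 camera calls.

## Working session

There is one attempt and no reset: what is moved stays moved. The work goes in short steps, Python scripts to look and compute and a tool call to move; the robot and the scene stay as the last step left them, time stands still between calls to the robot, and variables do not carry over. Pictures are saved under pics/ and viewed, at most 10 in all, crops included, and the job is handed in when it is done.

Besides the shell and the picture viewer there is one more tool, called as name(argument=value, ...) on one line, values as JSON. jog_arm: Moves the arm, as the interface text tells. Scaled input: -1 to 1 covers 20 mm each way for a shift and 4 degrees each way for a turn. Its arguments: {"type":"object","properties":{"moves":{"type":"array"},"grip_force":{"type":"number"}},"required":["moves"]}

```bash
mkdir -p pics; cat > h.py <<'E'
from station import *
import numpy as np, cv2
def cam(n):
    c=read_camera(n); K=np.array([[c['fx'],0,c['cx']],[0,c['fy'],c['cy']],[0,0,1.]])
    R=cv2.Rodrigues(np.array(c['rvec'],float))[0]; t=np.array(c['tvec'],float).ravel()
    return c['color'],K,R,t
def ray(uv,K,R,t,z):
    d=R.T@np.linalg.inv(K)@np.array([uv[0],uv[1],1.]); o=-R.T@t
    return o+d*(z-o[2])/d[2]
def proj(p,K,R,t):
    q=K@(R@np.array(p)+t); return q[:2]/q[2]
E
python3 - <<'E'
from h import *
for n in ('scene','top'):
    im,K,R,t=cam(n); cv2.imwrite(f'pics/{n}0.png',im); print(n,K[0,0],-R.T@t,R[2])
    hsv=cv2.cvtColor(im,cv2.COLOR_BGR2HSV)
    for nm,lo,hi in (('yellow',(20,100,90),(35,255,255)),('blue',(95,90,40),(130,255,255))):
        m=cv2.inRange(hsv,lo,hi)
        for c in cv2.findContours(m,0,2)[0]:
            if cv2.contourArea(c)>60: print(nm,cv2.contourArea(c),cv2.minAreaRect(c))
print(get_obs())
E
```

```text
scene 459.09631818075684 [0.12458116 0.62606957 0.60907104] [ 0.49446176 -0.65849052 -0.56736038]
yellow 89.5 ((100.64827728271484, 209.09780883789062), (5.785055637359619, 25.611509323120117), 51.842769622802734)
yellow 237.0 ((316.6216125488281, 199.729736328125), (39.75669860839844, 21.15707015991211), 35.53767395019531)
yellow 707.0 ((92.08109283447266, 174.4864959716797), (21.371868133544922, 43.072532653808594), 80.53767395019531)
blue 2405.5 ((282.4893798828125, 216.02322387695312), (136.29989624023438, 56.647499084472656), 15.08635425567627)
blue 145.5 ((372.0500183105469, 149.65000915527344), (13.28156566619873, 35.733734130859375), 71.56504821777344)
blue 2274.0 ((433.1791687011719, 48.00600814819336), (164.54901123046875, 28.614585876464844), 11.650299072265625)
blue 76.5 ((472.02789306640625, 26.006559371948242), (23.304752349853516, 5.61146354675293), 13.240520477294922)
blue 307.5 ((433.0, 8.5), (17.0, 24.0), 90.0)
top 361.2498869060279 [0.40942655 0.02946571 0.9095303 ] [ 0.21795843 -0.00485508 -0.97594598]
yellow 697.5 ((309.7500305175781, 226.75001525878906), (25.930
[... 609 characters left out ...]
rray([ 1.09791088,  0.47770434,  0.02235486,  1.55634506, -0.01148701,
        1.10930055, -0.08310305]), 'joint_vel': array([ 0.00120916, -0.00386414,  0.00084673, -0.0028583 ,  0.00184025,
       -0.00205214, -0.00167791]), 'joint_torque': array([ 4.53014058e-03, -5.97758138e+01,  1.61363292e+00, -2.81956708e+01,
        1.28257499e-02,  5.01949573e-03,  7.90048534e-05]), 'eef_pos': array([ 0.24059574, -0.63009802,  0.23043514]), 'tool_rot': array([-7.85939370e-04,  9.83411094e-01,  1.81388964e-01, -2.13638116e-04]), 'contact_force': array([0.69794159, 0.18935982, 0.41515795]), 'torque': array([ 0.0295831 ,  0.0029067 , -0.01774072]), 'grasp_force': 0.0, 'gripper_width': 0.995729609178563}
```

```bash
python3 - <<'E'
import cv2
cv2.imwrite('pics/top0b.png',cv2.resize(cv2.imread('pics/top0.png'),(800,600),interpolation=cv2.INTER_CUBIC))
E
```

```text
(no output)
```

View pics/top0b.png

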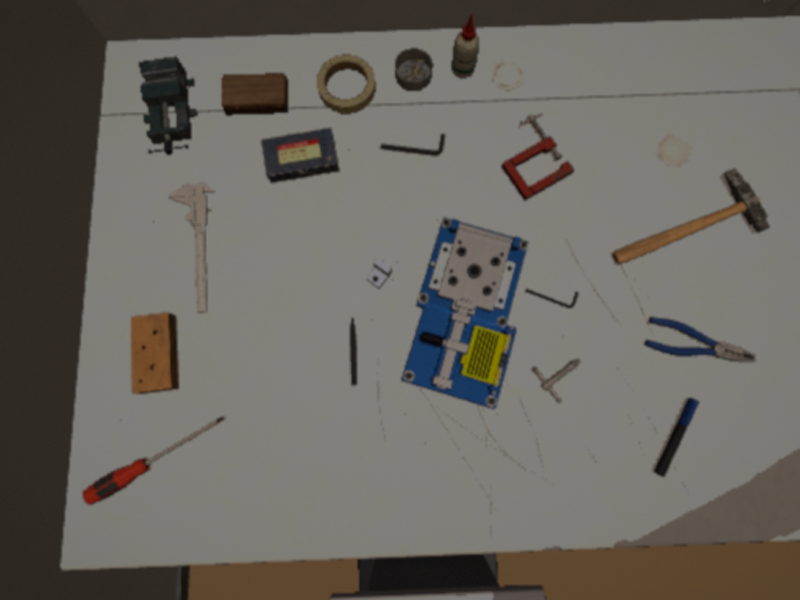

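View pics/scene0.png

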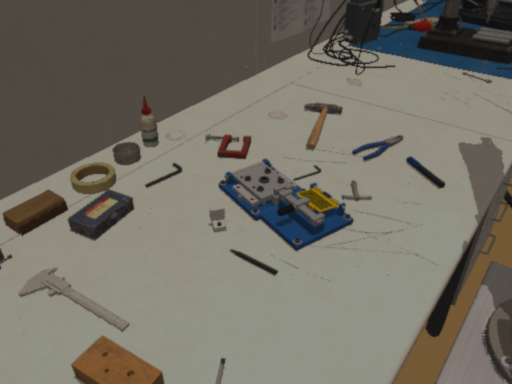

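The top view shows the jig lying with its leaf away from the robot and its handle to the left. In the 800x600 picture the corner screws are at about (447,222), (523,243), (408,376) and (491,401), the handle at (433,339) and the yellow catch at (486,354). The chuck key (550,378) and hex key (555,298) lie on the right, the bracket (380,272) and punch (353,350) on the left. The scene view agrees.

```bash
python3 - <<'E'
from h import *
im,K,R,t=cam('top'); hsv=cv2.cvtColor(im,cv2.COLOR_BGR2HSV)
def rect(m,z):
    c=np.vstack([k for k in cv2.findContours(m,0,1)[0] if cv2.contourArea(k)>20]).reshape(-1,2)
    P=np.array([ray(p,K,R,t,z)[:2] for p in c]).astype(np.float32)*1000
    return cv2.minAreaRect(P)
b=cv2.inRange(hsv,(95,90,40),(130,255,255)); b[:,345:]=0;b[:,:250]=0;b[:130]=0;b[270:]=0
r=rect(b,.014); print('base',r, cv2.boxPoints(r).round(1).tolist())
y=cv2.inRange(hsv,(20,100,70),(35,255,255)); y[:200]=0;y[:,:280]=0;y[:,340:]=0
r2=rect(y,.037); print('catch',r2)
# axis guess
w,h=r[1]; a=np.radians(r[2]) if w>h else np.radians(r[2]-90)
print('yaw',np.degrees(a))
if np.cos(a)<0:a+=np.pi
X=np.array([np.cos(a),np.sin(a)]);Y=np.array([-X[1],X[0]])
O=np.array(r[0])-66*X+9*Y; print('origin',O)
print('catch in jig',(np.array(r2[0])-O)@X,(np.array(r2[0])-O)@Y)
# handle dark, bounding in jig frame
gm=cv2.inRange(hsv,(0,0,0),(180,255,60)); gm[:205]=0;gm[228:]=0;gm[:,:262]=0;gm[:,290:]=0
c=max(cv2.findContours(gm,0,1)[0],key=cv2.contourArea).reshape(-1,2)
P=np.array([ray(p,K,R,t,.0445)[:2] for p in c])*1000-O
print('handle x',(P@X).min(),(P@X).max(),'y',(P@Y).min(),(P@Y).max())
# check overlay
big=im.copy()
def J(x,y,z): return np.append((O+x*X+y*Y)/1000,z/1000)
ims=[]
for n in('top','scene'):
    im,K,R,t=cam(n)
    for p in [(-74,-92,14),(206,-92,14),(206,74,14),(-74,74,14),(0,11,44.5),(0,52,44.5),(-40,-80,34),(40,-80,34),(40,-27,40),(-40,-27,40),(55,-45,36),(55,45,36)]:
        u=proj(J(*p),K,R,t)
        cv2.circle(im,(int(round(u[0]*16)),int(round(u[1]*16))),16,(0,0,255),-1,shift=4)
    cx,cy=map(int,proj(J(60,0,20),K,R,t)); s=80
    ims.append(cv2.resize(im[max(cy-s,0):cy+s,cx-s:cx+s],(400,400),interpolation=cv2.INTER_CUBIC))
cv2.imwrite('pics/ov.png',np.hstack(ims))
E
```

```text
base ((573.0474853515625, -69.6904525756836), (162.47653198242188, 279.35186767578125), 71.4378890991211) [[414.79998779296875, -102.19999694824219], [679.5999755859375, -191.1999969482422], [731.2999877929688, -37.099998474121094], [466.5, 51.79999923706055]]
catch ((497.36810302734375, -86.46202850341797), (61.662723541259766, 80.291259765625), 70.53475952148438)
yaw -18.562110900878906
origin [513.34585537 -40.14869607]
catch in jig -0.4035372729284301 -48.99031014780755
handle x -10.688797199658607 8.05671862800487 y 15.160517876739734 53.717993820621444
```

View pics/ov.png

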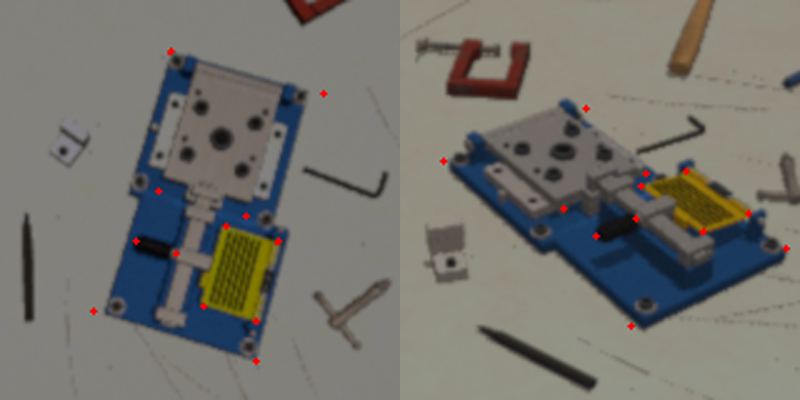

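The overlay shows the two near plate corners matching roughly, at about (107,315) and (252,358) in the top crop and (240,328) and (388,247) in the scene crop. The yaw is off because the plate outline is stepped, so I'll refit it from picked corners.

```bash
python3 - <<'E'
from h import *
from scipy.optimize import least_squares
O0=np.array([513.34585537,-40.14869607]);a0=np.radians(-18.562)
def J(p,O,a):
    X=np.array([np.cos(a),np.sin(a)]);Y=np.array([-X[1],X[0]]); return np.append((O+p[0]*X+p[1]*Y)/1000,p[2]/1000)
picks={'top':[((-74,74,14),(107,315)),((-74,-92,14),(252,358)),((0,52,44.5),(136,241)),((40,-80,34),(282,234)),((-40,-80,34),(253,322)),((40,-27,40),(228,224)),((-40,-27,40),(203,307))],
'scene':[((-74,74,14),(240,328)),((-74,-92,14),(388,247)),((0,52,44.5),(198,232))]}
obs=[]
C={}
for n in picks:
    C[n]=cam(n); im,K,R,t=C[n]
    cx,cy=map(int,proj(J((60,0,20),O0,a0),K,R,t)); off=np.array([cx-80,max(cy-80,0)])
    for p,u in picks[n]:
        obs.append((n,p,np.array(u)/2.5+off-.3))
def res(v):
    return np.concatenate([proj(J(p,v[:2],v[2]),*C[n][1:])-u for n,p,u in obs])
s=least_squares(res,[*O0,a0],loss='soft_l1'); O,a=s.x[:2],s.x[2]
print(O,np.degrees(a)); print(res(s.x).reshape(-1,2).round(1).tolist())
ims=[]
for n in C:
    im,K,R,t=C[n]; im=im.copy(); cx,cy=map(int,proj(J((60,0,20),O,a),K,R,t))
    im=im[max(cy-80,0):cy+80,cx-80:cx+80]; im=cv2.resize(im,(400,400),interpolation=cv2.INTER_CUBIC)
    for p in [(-74,-92,14),(206,-92,14),(206,74,14),(-74,74,14),(0,11,53),(0,52,53),(-40,-80,34),(40,-80,34),(40,-27,40),(-40,-27,40),(55,-45,36),(55,45,36),(75,0,52),(-68,0,52)]:
        u=(proj(J(p,O,a),K,R,t)-[cx-80,max(cy-80,0)]+.3)*2.5
        cv2.circle(im,(int(u[0]),int(u[1])),2,(0,0,255),-1)
    ims.append(im)
cv2.imwrite('pics/ov2.png',np.hstack(ims))
o=get_obs(); print(o['t'])
np.save('jig.npy',[*O,a])
E
```

```text
[512.15002337 -41.40773063] -17.46973775917101
[[-4.7, -0.4], [3.2, 0.6], [0.3, 0.9], [-1.6, 2.6], [2.5, -0.5], [-0.9, 0.6], [1.2, -0.5], [-2.1, -1.3], [-0.4, -0.3], [0.2, 1.5]]
0.35
```

View pics/ov2.png

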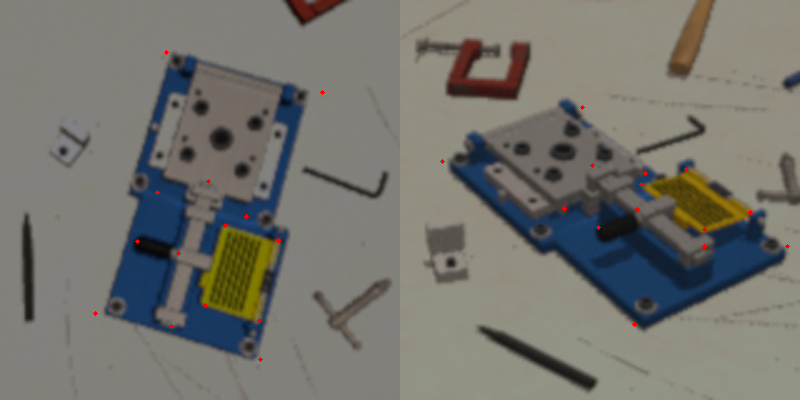

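The plate is stepped: its near-left corner is not at y=74. The remaining corners are good, so I'll refit without that one and plan the approach.

```bash
python3 - <<'E'
from h import *
from scipy.optimize import least_squares
from scipy.spatial.transform import Rotation as Ro
v0=np.load('jig.npy')
def J(p,v):
    X=np.array([np.cos(v[2]),np.sin(v[2])]);Y=np.array([-X[1],X[0]]); return np.append((v[:2]+p[0]*X+p[1]*Y)/1000,p[2]/1000)
picks={'top':[((-74,-92,14),(254,358)),((206,74,14),(170,53)),((0,52,44.5),(135,241)),((40,-80,34),(281,234)),((-40,-80,34),(253,321)),((40,-27,40),(227,225)),((-40,-27,40),(202,307)),((-68,0,48),(170,322))],
'scene':[((-74,-92,14),(388,247)),((0,52,44.5),(198,232)),((40,-27,40),(242,183)),((-40,-80,34),(350,213))]}
obs=[];C={}
for n in picks:
    C[n]=cam(n); im,K,R,t=C[n]
    cx,cy=map(int,proj(J((60,0,20),v0),K,R,t)); off=np.array([cx-80,max(cy-80,0)])
    obs+=[(n,p,np.array(u)/2.5+off-.3) for p,u in picks[n]]
res=lambda v:np.concatenate([proj(J(p,v),*C[n][1:])-u for n,p,u in obs])
s=least_squares(res,v0,loss='soft_l1',x_scale=[1,1,.01]); v=s.x; np.save('jig.npy',v)
print(v[:2],np.degrees(v[2])); print(res(v).reshape(-1,2).round(1).tolist())
o=get_obs(); Rt=Ro.from_quat(o['tool_rot'],scalar_first=True).as_matrix()
g=J((27,-5,120),v)
print('goal',g,'delta tool units',(Rt.T@(g-o['eef_pos']))/.02, 'tool x yaw',np.degrees(np.arctan2(Rt[1,0],Rt[0,0])))
E
```

```text
[513.39035066 -41.05861218] -18.697909122865045
[[1.4, 0.7], [0.3, -0.7], [0.7, -0.1], [-1.2, 2.9], [1.8, -0.0], [-0.3, 0.0], [1.0, -0.9], [-0.1, 1.1], [-0.9, 0.3], [-0.8, 1.1], [-0.4, 0.4], [-0.2, 0.3]]
goal [ 0.53736245 -0.05445034  0.12      ] delta tool units [ 24.12763605 -21.6199076    5.56459715] tool x yaw 20.900029285431117
```

jog_arm(moves=[1,-0.9,0,0,0,0,0.85,1,-0.9,0,0,0,0,0.85,1,-0.9,0,0,0,0,0.85,1,-0.9,0,0,0,0,0.85,1,-0.9,0,0,0,0,0.85,1,-0.9,0,0,0,0,0.85,1,-0.9,0,0,0,0,0.85,1,-0.9,0,0,0,0,0.85])

```text
t: 1.12
eef_pos: [0.3394, -0.4378, 0.2315]
tool_rot: [0.0, 0.983, 0.181, 0.0]
contact_force: [0.4, 0.0, -0.2]
gripper_width: 0.853
grasp_force: 0.0
```

jog_arm(moves=[1,-0.9,0,0,0,0,0.85,1,-0.9,0,0,0,0,0.85,1,-0.9,0,0,0,0,0.85,1,-0.9,0,0,0,0,0.85,1,-0.9,0,0,0,0,0.85,1,-0.9,0,0,0,0,0.85,1,-0.9,0,0,0,0,0.85,1,-0.9,0,0,0,0,0.85])

```text
t: 1.78
eef_pos: [0.4375, -0.2462, 0.2316]
tool_rot: [0.0, 0.983, 0.181, 0.0]
contact_force: [0.5, -0.6, -0.2]
gripper_width: 0.853
grasp_force: 0.0
```

jog_arm(moves=[1,-0.9,0,0,0,0,0.85,1,-0.9,0,0,0,0,0.85,1,-0.9,0,0,0,0,0.85,1,-0.9,0,0,0,0,0.85,1,-0.9,0,0,0,0,0.85,1,-0.9,0,0,0,0,0.85,1,-0.9,0,0,0,0,0.85,1,-0.9,0,0,0,0,0.85])

```text
t: 2.45
eef_pos: [0.5356, -0.0546, 0.2315]
tool_rot: [0.0, 0.983, 0.181, 0.0]
contact_force: [1.2, -0.1, 0.0]
gripper_width: 0.85
grasp_force: 0.0
```

jog_arm(moves=[0,0,0,0,0,1,0.85,0,0,0,0,0,1,0.85,0,0,0,0,0,1,0.85,0,0,0,0,0,1,0.85,0,0,0,0,0,1,0.85,0,0,0,0,0,1,0.85,0,0,0,0,0,1,0.85,0,0,0,0,0,1,0.85])

```text
t: 3.12
eef_pos: [0.5352, -0.0558, 0.2314]
tool_rot: [0.0, 0.995, -0.098, 0.0]
contact_force: [0.3, 0.7, -0.0]
gripper_width: 0.846
grasp_force: 0.0
```

```bash
cat >> h.py <<'E'
from scipy.spatial.transform import Rotation as Ro
v=np.load('jig.npy')
def J(p):
    X=np.array([np.cos(v[2]),np.sin(v[2])]);Y=np.array([-X[1],X[0]]); return np.append((v[:2]+p[0]*X+p[1]*Y)/1000,p[2]/1000)
def status(goal=(27,-5,120)):
    o=get_obs(); Rt=Ro.from_quat(o['tool_rot'],scalar_first=True).as_matrix()
    c,s=np.cos(v[2]),np.sin(v[2]); Rj=np.array([[c,-s,0],[s,c,0],[0,0,1]])
    p=Rj.T@(o['eef_pos']-np.append(v[:2]/1000,0))*1000
    G=Rj@np.diag([1,-1,-1.]); e=Ro.from_matrix(Rt.T@G).as_rotvec(degrees=True)/4
    print('t',o['t'],'jig pos',p.round(1),'shift to goal',(Rt.T@(J(goal)-o['eef_pos'])/.02).round(2),'turn',e.round(2),'F',Rj.T@o['contact_force'],'w',o['gripper_width'])
E
python3 -c "
from h import *
status()"
```

```text
t 3.1167 jig pos [ 25.4  -7.  231.4] shift to goal [ 0.09 -0.09  5.57] turn [-0.   -0.    1.85] F [ 0.01946679  0.72366709 -0.00484271] w 0.8456434789378843
```

jog_arm(moves=[0,0,0.5,0,0,0.95,0.85,0,0,0.5,0,0,0.9,0.85,0.1,-0.1,1,0,0,0,0.85,0,0,1,0,0,0,0.85,0,0,1,0,0,0,0.85,0,0,1,0,0,0,0.85,0,0,0.5,0,0,0,0.85,0,0,0,0,0,0,0.85])

```text
t: 3.78
eef_pos: [0.5361, -0.0545, 0.1193]
tool_rot: [0.0, 0.987, -0.161, -0.002]
contact_force: [-0.5, -0.7, 0.3]
gripper_width: 0.852
grasp_force: 0.0
```

```bash
python3 - <<'E'
from h import *
status()
ims=[]
for n in('wrist','scene'):
    im,K,R,t=cam(n)
    for p in [(0,11,44.5),(0,52,44.5),(-40,-80,34),(40,-80,34),(40,-27,40),(-40,-27,40),(55,-45,36),(55,45,36)]:
        u=proj(J(p),K,R,t); cv2.circle(im,(int(u[0]),int(u[1])),2,(0,0,255),-1)
    if n=='scene':
        cx,cy=map(int,proj(J((20,0,60)),K,R,t)); im=im[max(cy-75,0):cy+75,cx-75:cx+75]; im=cv2.resize(im,(300,300),interpolation=cv2.INTER_CUBIC)
        im=cv2.copyMakeBorder(im,0,75,0,0,0)
    else: im=cv2.resize(im,(500,375))
    ims.append(im)
cv2.imwrite('pics/ov3.png',np.hstack(ims))
E
```

```text
t 3.7833 jig pos [ 25.8  -5.5 119.3] shift to goal [ 0.06 -0.02 -0.04] turn [0.02 0.06 0.05] F [-0.19366188 -0.84830662  0.34300167] w 0.8515612662889329
```

View pics/ov3.png

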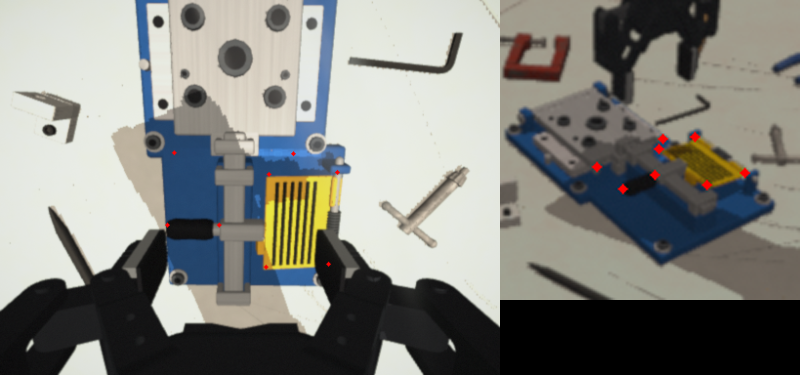

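The wrist view shows the handle at (168–215, 229) and the catch at (265–330, 175–268), both within about 2 mm of the model. The fingers stand clear, outboard on each side. Next I descend.

jog_arm(moves=[0.05,0,1,0,0,0,0.85,0,0,1,0,0,0,0.85,0,0,1,0,0,0,0.85,0,0,0.6,0,0,0,0.85,0,0,0.1,0,0,0,0.85,0,0,0,0,0,0,0.85,0,0,0,0,0,0,0.85,0,0,0,0,0,0,0.85])

```text
t: 4.55
eef_pos: [0.5397, -0.0548, 0.0487]
tool_rot: [-0.0, 0.987, -0.161, 0.001]
contact_force: [0.4, 0.4, -0.4]
gripper_width: 0.848
grasp_force: 0.0
```

```bash
python3 - <<'E'
from h import *
status((27,-5,30))
ims=[]
for n in('wrist','scene'):
    im,K,R,t=cam(n)
    if n=='scene':
        cx,cy=map(int,proj(J((20,0,60)),K,R,t)); im=im[max(cy-75,0):cy+75,cx-75:cx+75]; im=cv2.resize(im,(375,375),interpolation=cv2.INTER_CUBIC)
    else: im=cv2.resize(im,(425,319)); im=cv2.copyMakeBorder(im,0,56,0,0,0)
    ims.append(im)
cv2.imwrite('pics/ov4.png',np.hstack(ims))
E
```

```text
t 4.55 jig pos [29.4 -4.6 48.7] shift to goal [-0.12  0.02  0.93] turn [-0.01 -0.03  0.05] F [ 0.28331545  0.47521281 -0.40570441] w 0.8481715577195987
```

View pics/ov4.png

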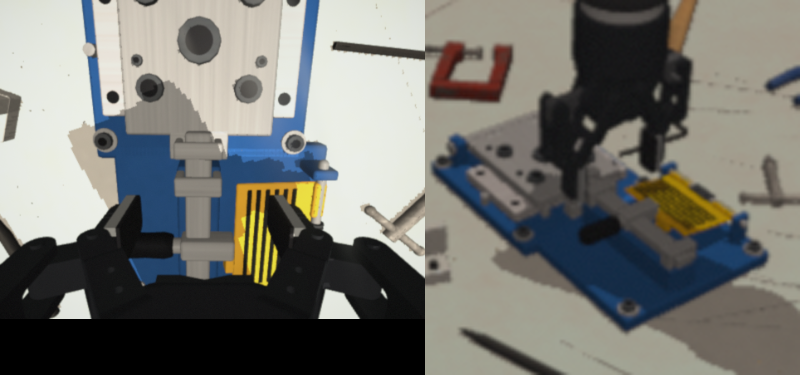

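The left finger stands on the leaf side of the handle and the right one over the catch, with no contact yet. Next I lower slowly.

jog_arm(moves=[-0.1,0,0.1,0,0,0,0.85,0,0,0.1,0,0,0,0.85,0,0,0.1,0,0,0,0.85,0,0,0.1,0,0,0,0.85,0,0,0.1,0,0,0,0.85,0,0,0.1,0,0,0,0.85,0,0,0.1,0,0,0,0.85,0,0,0,0,0,0,0.85])

```text
t: 5.32
eef_pos: [0.5364, -0.0542, 0.0328]
tool_rot: [0.0, 0.987, -0.161, -0.0]
contact_force: [-0.5, 0.0, -0.7]
gripper_width: 0.849
grasp_force: 0.0
```

```bash
python3 -c "
from h import *
status()"
```

```text
t 5.3167 jig pos [26.  -5.1 32.8] shift to goal [ 0.05 -0.   -4.36] turn [0.   0.01 0.05] F [-0.51912969 -0.12396921 -0.74135445] w 0.8491796036914852
```

jog_arm(moves=[0,0,0.1,0,0,0,0.85,0,0,0.1,0,0,0,0.85,0,0,0.1,0,0,0,0.85,0,0,0.1,0,0,0,0.85,0,0,0,0,0,0,0.85,0,0,0,0,0,0,0.85,0,0,0,0,0,0,0.85,0,0,0,0,0,0,0.85])

```text
t: 5.98
eef_pos: [0.537, -0.054, 0.0255]
tool_rot: [-0.0, 0.987, -0.161, 0.0]
contact_force: [-0.3, 1.0, 4.6]
gripper_width: 0.851
grasp_force: 2.2
```

jog_arm(moves=[0,0,0.1,0,0,0,0.85,0,0,0.1,0,0,0,0.85,0,0,0,0,0,0,0.85,0,0,0,0,0,0,0.85,0,0,0,0,0,0,0.85,0,0,0,0,0,0,0.85,0,0,0,0,0,0,0.85,0,0,0,0,0,0,0.85])

```text
t: 6.65
eef_pos: [0.5369, -0.0542, 0.0216]
tool_rot: [0.0, 0.987, -0.161, 0.0]
contact_force: [-1.1, 1.2, 5.5]
gripper_width: 0.848
grasp_force: 3.0
```

jog_arm(moves=[0,0,0.1,0,0,0,0.85,0,0,0.05,0,0,0,0.85,0,0,0,0,0,0,0.85,0,0,0,0,0,0,0.85,-0.1,0,0,0,0,0,0.85,-0.1,0,0,0,0,0,0.85,0,0,0,0,0,0,0.85,0,0,0,0,0,0,0.85])

```text
t: 7.32
eef_pos: [0.5358, -0.0538, 0.0196]
tool_rot: [-0.0, 0.987, -0.161, 0.003]
contact_force: [3.4, -1.4, 7.1]
gripper_width: 0.846
grasp_force: 3.4
```

jog_arm(moves=[-0.1,0,0,0,0,0,0.85,-0.1,0,0,0,0,0,0.85,-0.1,0,0,0,0,0,0.85,-0.1,0,0,0,0,0,0.85,-0.1,0,0,0,0,0,0.85,-0.1,0,0,0,0,0,0.85,-0.1,0,0,0,0,0,0.85,0,0,0,0,0,0,0.85])

```text
t: 7.98
eef_pos: [0.5243, -0.0492, 0.0199]
tool_rot: [-0.0, 0.987, -0.161, 0.005]
contact_force: [7.2, -2.1, 4.9]
gripper_width: 0.852
grasp_force: 4.5
```

```bash
python3 -c "
from h import *
status()
im,K,R,t=cam('wrist'); im2,K,R,t=cam('scene'); cx,cy=map(int,proj(J((20,0,60)),K,R,t))
im2=cv2.resize(im2[max(cy-75,0):cy+75,cx-75:cx+75],(384,384),interpolation=cv2.INTER_CUBIC)
cv2.imwrite('pics/ov5.png',np.hstack([im[:,50:460],im2]))"
```

```text
t 7.9833 jig pos [12.9 -4.2 19.9] shift to goal [ 0.75  0.03 -5.  ] turn [-0.04 -0.13  0.05] F [7.43845963 0.32918322 4.88302552] w 0.8520991497395027
```

View pics/ov5.png

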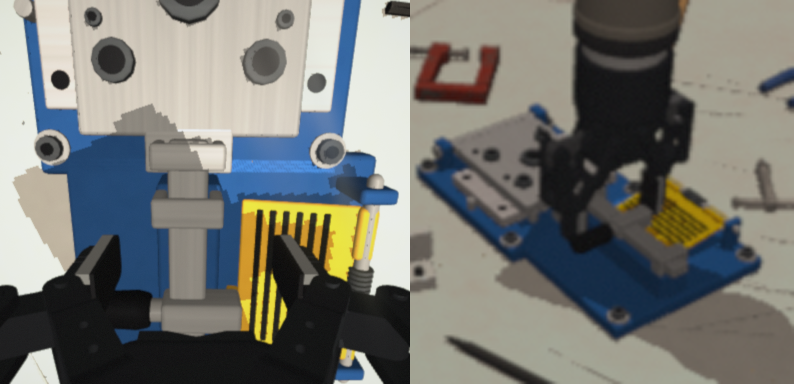

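The fingers touch the handle's leaf side and press the catch, and the force is moderate. I'll keep pushing gently to see whether the bolt slides.

jog_arm(moves=[-0.1,0,0,0,0,0,0.85,-0.1,0,0,0,0,0,0.85,0,0,0,0,0,0,0.85,0,0,0,0,0,0,0.85,0,0,0,0,0,0,0.85,0,0,0,0,0,0,0.85,0,0,0,0,0,0,0.85,0,0,0,0,0,0,0.85])

```text
t: 8.75
eef_pos: [0.5205, -0.0479, 0.0199]
tool_rot: [-0.0, 0.987, -0.161, 0.004]
contact_force: [6.9, -1.2, 4.3]
gripper_width: 0.852
grasp_force: 4.6
```

```bash
python3 -c "
from h import *
status()
im,K,R,t=cam('wrist')
for x in (0,-5,-10): print(x,proj(J((x,0,52)),K,R,t))
print('guide',proj(J((45,0,50)),K,R,t))
cv2.imwrite('pics/w6.png',im)"
```

```text
t 8.75 jig pos [ 8.9 -4.2 19.9] shift to goal [ 0.95  0.03 -5.  ] turn [-0.03 -0.12  0.05] F [6.97158881 1.05026907 4.34488087] w 0.8519539977533029
0 [237.05897913 297.13120645]
-5 [237.10738243 307.52230679]
-10 [237.15480246 317.70232135]
guide [236.7410307  191.45877825]
```

jog_arm(moves=[-0.15,0,0,0,0,0,0.85,-0.15,0,0,0,0,0,0.85,-0.15,0,0,0,0,0,0.85,-0.15,0,0,0,0,0,0.85,-0.15,0,0,0,0,0,0.85,-0.05,0,0,0,0,0,0.85,0,0,0,0,0,0,0.85,0,0,0,0,0,0,0.85])

```text
t: 9.47
eef_pos: [0.5051, -0.0426, 0.0198]
tool_rot: [-0.001, 0.987, -0.161, 0.004]
contact_force: [6.7, -1.4, 7.6]
gripper_width: 0.849
grasp_force: 4.1
```

jog_arm(moves=[-0.1,0,0,0,0,0,0.85,-0.1,0,0,0,0,0,0.85,-0.1,0,0,0,0,0,0.85,0,0,0,0,0,0,0.85,0,0,0,0,0,0,0.85,0,0,0,0,0,0,0.85,0,0,0,0,0,0,0.85,0,0,0,0,0,0,0.85])

```text
t: 10.13
eef_pos: [0.4995, -0.0406, 0.0198]
tool_rot: [-0.001, 0.987, -0.161, 0.004]
contact_force: [5.1, -0.9, 6.1]
gripper_width: 0.855
grasp_force: 4.1
```

```bash
python3 -c "
from h import *
status()
im,K,R,t=cam('wrist'); im2,K,R,t=cam('scene'); cx,cy=map(int,proj(J((20,0,60)),K,R,t))
im2=cv2.resize(im2[max(cy-75,0):cy+75,cx-75:cx+75],(384,384),interpolation=cv2.INTER_CUBIC)
cv2.imwrite('pics/ov7.png',np.hstack([im[:,50:460],im2]))"
```

```text
t 10.1333 jig pos [-13.3  -4.   19.8] shift to goal [ 2.06  0.04 -4.99] turn [-0.04 -0.12  0.05] F [5.1478469  0.79619355 6.06334609] w 0.8546309937742792
```

View pics/ov7.png

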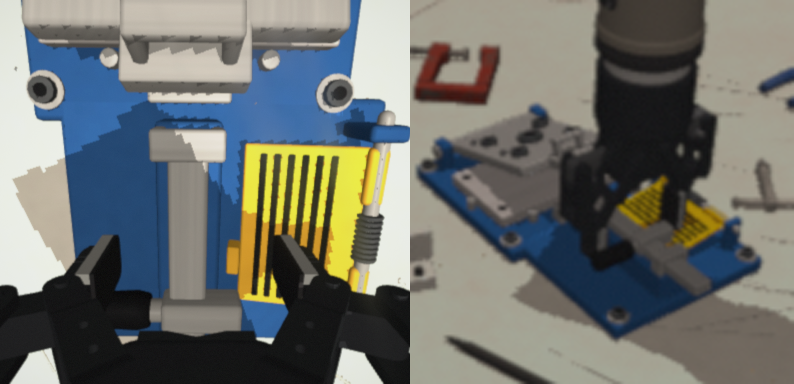

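The leaf has sprung open and the catch is still held. Next I push on to the end stop, watching the force.

jog_arm(moves=[-0.1,0,0,0,0,0,0.85,-0.05,0,0,0,0,0,0.85,0,0,0,0,0,0,0.85,0,0,0,0,0,0,0.85,0,0,0,0,0,0,0.85,0,0,0,0,0,0,0.85,0,0,0,0,0,0,0.85,0,0,0,0,0,0,0.85])

```text
t: 10.9
eef_pos: [0.4968, -0.0397, 0.0199]
tool_rot: [-0.001, 0.987, -0.161, 0.004]
contact_force: [7.4, -1.5, 5.8]
gripper_width: 0.847
grasp_force: 4.2
```

jog_arm(moves=[-0.1,0,0,0,0,0,0.85,-0.05,0,0,0,0,0,0.85,0,0,0,0,0,0,0.85,0,0,0,0,0,0,0.85,0,0,0,0,0,0,0.85,0,0,0,0,0,0,0.85,0,0,0,0,0,0,0.85,0,0,0,0,0,0,0.85])

```text
t: 11.57
eef_pos: [0.4953, -0.0391, 0.02]
tool_rot: [-0.001, 0.987, -0.161, 0.006]
contact_force: [10.5, -2.5, 2.5]
gripper_width: 0.851
grasp_force: 6.3
```

```bash
python3 -c "
from h import *
status()"
```

```text
t 11.5667 jig pos [-17.8  -4.   20. ] shift to goal [ 2.29  0.04 -4.98] turn [-0.05 -0.15  0.04] F [10.72203333  0.9488603   2.45486426] w 0.850652912959693
```

It's at the end stop. Next I back off slightly from the handle and lift away.

jog_arm(moves=[0.15,0,0,0,0,0,0.85,0.1,0,-0.1,0,0,0,0.85,0,0,-0.2,0,0,0,0.85,0,0,-0.4,0,0,0,0.85,0,0,-0.7,0,0,0,0.85,0,0,-1,0,0,0,0.85,0,0,-1,0,0,0,0.85,0,0,-1,0,0,0,0.85])

```text
t: 12.23
eef_pos: [0.4926, -0.0406, 0.107]
tool_rot: [0.001, 0.987, -0.161, -0.001]
contact_force: [0.7, -0.4, -0.5]
gripper_width: 0.849
grasp_force: 0.0
```

jog_arm(moves=[0,0,-1,0,0,0,0.85,0,0,-1,0,0,0,0.85,0,0,-0.5,0,0,0,0.85,0,0,0,0,0,0,0.85,0,0,0,0,0,0,0.85,0,0,0,0,0,0,0.85,0,0,0,0,0,0,0.85,0,0,0,0,0,0,0.85])

```text
t: 12.9
eef_pos: [0.4932, -0.04, 0.1552]
tool_rot: [0.0, 0.987, -0.161, -0.001]
contact_force: [-0.4, -0.5, -0.6]
gripper_width: 0.854
grasp_force: 0.0
```

```bash
python3 -c "
from h import *
status()
im,K,R,t=cam('wrist'); im2,K,R,t=cam('scene'); cx,cy=map(int,proj(J((20,0,30)),K,R,t))
im2=cv2.resize(im2[max(cy-75,0):cy+75,cx-75:cx+75],(384,384),interpolation=cv2.INTER_CUBIC)
cv2.imwrite('pics/ov8.png',np.hstack([im[:,50:460],im2]))"
```

```text
t 12.9 jig pos [-19.4  -5.4 155.2] shift to goal [ 2.33 -0.01  1.75] turn [0.01 0.03 0.05] F [-0.20032173 -0.61311902 -0.56178962] w 0.853790962327671
```

View pics/ov8.png

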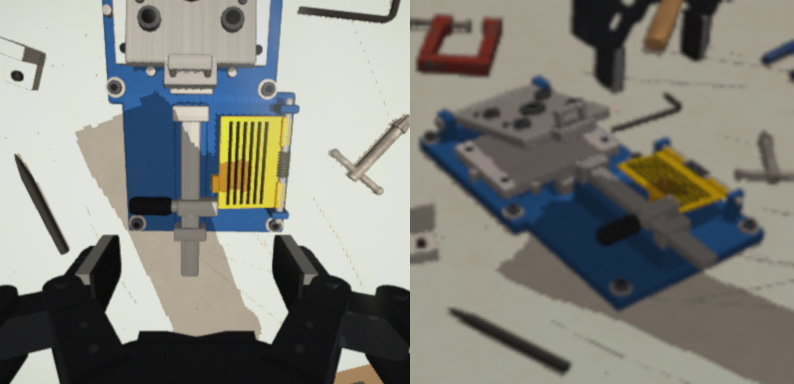

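The wrist view shows the leaf open, the handle fully back at (152,207) against the rear guide, and the catch tooth at (216,183) ahead of the collar. The loose parts are undisturbed. I'll check numerically, then hand in.

```bash
python3 -c "
from h import *
im,K,R,t=cam('wrist')
p=ray((202,207),K,R,t,.0445)*1000; X=np.array([np.cos(v[2]),np.sin(v[2])])
x=(p[:2]-v[:2])@X; print('handle x',x)
for a,q in ((0,(0,-27,40)),(.12,(0,-27,34))): print(a,proj(J(q),K,R,t)-[50,0])
if x<-31: print(hand_in())
"
```

```text
handle x -38.70830417611175
0 [222.45800739 162.35316783]
0.12 [221.88944667 161.01140805]
the job is handed in; nothing more can be done
None
```

I handed the job in with the bolt pushed to its end stop and the leaf sprung open. By eye in the last pictures, the catch was up ahead of the collar and the loose parts undisturbed. The hand-in gave no verdict, and I did not measure the catch angle.

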